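# Set the inner knob of the tool-test console and start the run

## Robot

A 6-joint arm with a two-finger parallel gripper is mounted at the origin on the work surface. World frame = base frame: x ahead of the robot, y to its left, z up, the work surface at z = 0. Lengths are in m, angles in rad, forces in N, time in s.
With the tool pointing down it reaches from about 0.375 to 0.975 m from the base axis. Payload 3.8 kg.
Tool frame: the origin (TCP) lies at the very end of the fingers, on their centre line; the grasp point (between the pads) lies 19 mm behind it; y points along the fingers, x is the direction in which the jaws open and shut, and the axes are right-handed (so a half turn about y gives the same grasp; the last joint's range is limited). The gripper opens to 85 mm and grips with 20 to 120 N. Pads are 22 mm wide; open, the fingers measure 114 mm over their backs; the gripper's body (76 mm by 85 mm) begins 54 mm behind the grasp point. The pads swing forward as they close: fully open they stand 13 mm farther back than shut.
Start: joints at [1.189, 0.264, 1.604, -0, 1.274, -0.037], TCP at [0.228, 0.635, 0.211] pointing down, gripper open.
Joint ranges: [-2.63, 2.63], [-0.94, 2.18], [0.31, 2.57], [-1.31, 4.45], [0, 2.66], [-2.55, 2.55]. Speed limits (rad/s): [2.57, 2.57, 3.14, 3.14, 3.14, 3.14].

## Interface

Orientations are given as a rotation vector (axis times angle).
In Python, from workcell import bot, cams gives the robot as it stands.
- The arm moves only by the tool play_rows, never from a script. Its argument "motion" is a list of rows, each a list of 2 entries, a list of its own where there are three numbers: the shift along the world's x, y, z normalised to -1 to 1, where 1 is 400 mm, then the turn, a rotation vector about the world's x, y, z normalised to -1 to 1, where 1 is pi/4 rad. In form: [[[tx, ty, tz], [ax, ay, az]], ...]. A call has 1 to 10 rows; each row is the pose to reach, as a shift and turn from the pose commanded when the call began; what a row does not reach only later rows make up. A row lasts 1/8 s, in which the tool goes at most 62.5 mm and 10.7 degrees, less where a joint would pass 70% of its speed; a pose out of reach is approached as far as the arm can. A call with a number of a shift or a turn outside -1 to 1 is refused whole. A call with a gripper value outside its range is refused whole. "gripper" is the closure, from 0 (fully open) to 1 (shut), set as the call begins (left out, the last holds). The fingers move at their own pace and stop on an object; "squeeze" is the grip in N (left out, the last holds). Time passes only in rows, so rows that repeat a pose let the fingers close. It gives the time, the measured TCP pose, the force and the opening at its end, in the units of the state.
- bot.read_state(): the state, without advancing time (a new reading comes with each control period).
- cams.read_camera(name): name is "side" or "top" or "wrist"; returns (picture, depth): 420x560x3 uint8, red, green, blue; 420x560 float32, m along the optical axis (not along the pixel's ray), 0 where there is no reading.
- cams.calibration(name): a dict with "mtx" (3x3 intrinsics, pixels), "k1" (the pictures are not rectified: a ray, as slopes to the right and down, at radius r is drawn at 1 + k1 r^2 times it, then the intrinsics apply), "R" (3x3) and "t" (3): a world point X has camera coordinates R X + t; the wrist camera has in their place "tool_from_camera" (4x4, takes a point from camera to tool coordinates, whose origin is the TCP and whose axes are the tool frame's). Camera axes: x right, y down, z forward; pixel columns grow to the right and rows downward; lengths in m; the calibration is good to about 2 mm. A picture is of the moment at which its call begins: read the wrist's pose just before it. calibration takes no time and is no camera call.
- bot.finish_job(): hands the job in, once; it reports no verdict.
Trained networks look in the newest picture that a camera, given by its name, has taken for a name from the list of things; names that differ only in an ending like _2 or _b are one class to them, and where a whole thing is asked for, a point or a joint stands for the part that bears it (a point fixed in the world has none). Each returns a list of dicts, best first, with "conf" (0 to 1); they miss things now and then, are a little off and sometimes report something else, mostly with a low value. They report only what shows in the picture. A call takes as long as a camera call.
- cams.recognise(camera, label): "xyz" ([x, y, z] in m, in the coordinates of the camera as it stood for that picture, good to about 4 mm: the middle of the surface that is visible of it).
- cams.regions_of(camera, label): "mask" (420x560 bool, what is visible of it).
- cams.mark_of(camera, label): "xyz" ([x, y, z] in m, in the coordinates of the camera as it stood for that picture, good to about 4 mm: a listed point, or the origin of a listed thing).
The state is a dict: "time": time; "q": joint angles; "joint_vel": joint speeds; "joint_torque": joint torques, N m; "tool_pos": TCP position; "tcp_rot": TCP orientation; "wrist_force": force on the tool from outside, world axes, zero at the start; "torque": the same for the moment, N m; "width": opening from 0.0 (shut) to 1.0 (fully open).
Only numpy, scipy, OpenCV 4.12 (cv2) and the standard library are available. Lean on these libraries where they do the work, as an engineer would, in place of code of your own. Each camera call takes 0.05 s, during which the arm holds its last target.

## Task

Slide the clear guard all the way off the console's concentric dial, then turn only the small inner knob until its nose points at the little steel arrowhead on the panel, without turning the outer ring. Slide the guard fully back over the dial, and only then press the larger of the two round buttons all the way down and let it go. Leave the smaller button and the things lying about as they are.

Things in the scene. Friction and masses are not known exactly. Their poses are not given: they have to be found in the camera images.
- console: Flat-topped grey test-supply console with an aluminium top panel, 250 mm (x) by 390 mm (y), top 80 mm above its origin, which is the centre of its underside. Fixed to the bench. Its -x side is its front (towards the robot), +y its left seen from the robot; it may be yawed up to 0.3 rad. Buttons near its -y end, the dial in the middle, free rails for the guard towards +y.
- dial_axis (a point): Point on the dial's upright axis at panel height (80 mm above the bench). The outer ring is a steel disc of 42 mm radius whose flat top is 14 mm above this point; it turns very easily (0.015 N m) if touched. The small inner knob sits over it on the same axis.
- knob (a joint): Angle of the inner knob, rad, growing anticlockwise seen from above; 0 when its nose points to the console's front (-x). Range -2 to 2; starts between -1.4 and -0.7. It stays where it is left (friction 0.04 N m).
- knob_nose (a point): Top of the knob bar's nose end, 36 mm from the axis, 42 mm above the panel. The knob is black plastic: a hub of 11 mm radius with an upright bar through it, 9 mm thick, reaching 36 mm from the axis at the nose and 14 mm at the tail; the bar spans 18 to 42 mm above the panel, clearing the ring's top by 4 mm. A white line on top runs to the nose.
- knob_aim (a point): Point on the knob's pointing line, 55 mm from the axis, beyond the nose, 10 mm above the panel: it coincides with marker_tip in plan when the knob points exactly at the marker.
- marker_tip (a point): Point over the memory marker, 55 mm from the dial's axis, 10 mm above the panel. The marker is a plain steel arrowhead, up to 14 mm wide, 8 mm high, fixed on the panel from 46 to 66 mm off the axis, tip inwards; it lies where the knob reads between 0.1 and 0.8 rad.
- ring_rib (a point): Point at the outer end of the small dark raised rib (12 by 4 by 3 mm) on the outer ring's top, 40 mm from the axis, 14 mm above the panel. The ring is to stay as it is; the rib's direction has nothing to do with the marker.
- guard (a joint): Travel of the clear guard, m, along the console's +y: 0 fully shut (centred over the dial), 0.13 fully open (end stop). Friction 2 N plus 6 N per m/s; it stays where it is left.
- guard_tab (a point): Centre of the top of the guard's aluminium tab, 86 mm above the panel. The tab is an upright block, 50 mm along the console's x, 12 mm along y (the sliding direction), 32 mm high, in the middle of the guard's flat clear top. That top is 54 mm above the panel, 156 mm (x) by 110 mm (y); two clear side walls reach down to the rails, the y ends are open.
- start_top (a point): Centre of the top of the START button, the larger of two plain grey round push buttons: 30 mm across. Spring button, pressed straight down.
- start (a joint): Travel of the start button, m: 0 up, 0.006 fully down (5 N there); springs back. Its top is 18 mm above the panel when up.
- reset_btn_top (a point): Centre of the top of the smaller grey button, 18 mm across (the two buttons stand 110 mm apart, one towards the console's front, one towards its rear; which is where varies). Not to be pressed.
- reset_btn (a joint): Travel of the smaller button, m: 0 up, 0.006 fully down.
- bearing: Small steel ball bearing, 32 mm across, 10 mm high, lying on the console's near edge; bystander. Origin: centre of its underside.
- socket: Dark steel wrench socket, 22 mm across, 28 mm high, standing on the console's far edge; bystander. Origin: centre of its underside.
- driver: Screwdriver lying on the bench to the right; bystander. Origin on the bench under it.
- spray: Spray can, 66 mm across, 190 mm high, on the left; bystander. Origin: centre of its underside.
- spool: Steel wire spool, 60 mm across, 48 mm high, on the right; bystander. Origin: centre of its underside.
- dish: Shallow steel dish, 110 mm across, 28 mm high, on the left; bystander. Origin: centre of its underside.
- gearcase: Round aluminium gear-case cover, 84 mm across, 38 mm high, on the right; bystander. Origin: centre of its underside.

How it is judged:
On the way, in this order (a step that is already met when the one before it is completed fails the run):
1. the guard is slid all the way off the dial (value of joint guard above 0.11 m), for 0.1 s.
2. with the guard open, the inner knob points at the marker (horizontal distance between knob_aim and marker_tip below 0.007 m and value of joint guard above 0.1 m and velocity of joint knob between -0.1 and 0.1 rad/s), for 0.3 s.
3. the guard is back over the dial, the knob still pointing at the marker (horizontal distance between knob_aim and marker_tip below 0.007 m and value of joint guard below 0.008 m), for 0.2 s.
4. the larger button is pressed down (value of joint start above 0.0042 m).
At the end, for the whole second after the job is handed in: The knob points at the marker within 7 mm at 55 mm radius (about 7 degrees), the guard is within 8 mm of fully shut, the outer ring has turned by less than 3 mm at its rib (about 4 degrees), and the larger button has been pressed at least 4.2 mm after that and has sprung back (all of step 3 and distance of ring_rib from where it was at the start of the episode below 0.003 m and value of joint start below 0.001 m); the robot touches nothing.
It fails at once if the outer ring is turned (3 mm or more at its rib) (distance of ring_rib from where it was at the start of the episode above 0.003 m).
It fails at once if the larger button is pressed while the guard is not shut or the knob is not set (value of joint start above 0.003 m and not (horizontal distance between knob_aim and marker_tip below 0.007 m and value of joint guard below 0.008 m)).
It fails at once if the smaller button is pressed (value of joint reset_btn above 0.003 m).
It fails at once if one of the things lying about is moved by more than 30 mm (distance of any of bearing, socket, driver, spray, spool, dish, gearcase from where it was at the start of the episode above 0.03 m).
It also fails if it takes over 58 s, if anything falls off the work surface, if the arm or the gripper's body presses on something with over 40 N, if the wrist force passes 120 N, or if a joint passes its speed limit or range.

## Working session

There is one attempt and no reset: what is moved stays moved. The work goes in short steps, Python scripts to look and compute and a tool call to move; the robot and the scene stay as the last step left them, time stands still between calls to the robot, and variables do not carry over. Pictures are saved under pics/ and viewed, and the job is handed in when it is done.

Besides the shell and the picture viewer there is one more tool, called after "Emit:" by a JSON object that holds its "method" and its "body", one argument or row to a line. play_rows: Moves the arm, as the interface text tells. Its arguments: {"type":"object","properties":{"motion":{"type":"array","items":{"type":"array"}},"gripper":{"type":"number"},"squeeze":{"type":"number"}},"required":["motion"]}

```bash
ls; mkdir -p pics; cat > h.py <<'E'
import numpy as np, cv2
from workcell import bot, cams
from scipy.spatial.transform import Rotation as Ro
def pose():
    s=bot.read_state(); return np.array(s["tool_pos"]),Ro.from_rotvec(s["tcp_rot"]).as_matrix()
def c2w(name,p,ps=None):
    c=cams.calibration(name); p=np.asarray(p,float)
    if name=="wrist":
        T=np.array(c["tool_from_camera"]); t,R=ps if ps else pose()
        return R@(T[:3,:3]@p+T[:3,3])+t
    return np.array(c["R"]).T@(p-np.array(c["t"]))
def w2px(name,X,ps=None):
    c=cams.calibration(name);X=np.asarray(X,float)
    if name=="wrist":
        T=np.array(c["tool_from_camera"]); t,R=ps if ps else pose()
        p=T[:3,:3].T@(R.T@(X-t)-T[:3,3])
    else: p=np.array(c["R"])@X+np.array(c["t"])
    a=p[:2]/p[2]; a=a*(1+c["k1"]*(a@a)); m=np.array(c["mtx"])
    return m[:2,:2]@a+m[:2,2]
def ray(name,u,v,ps=None):
    c=cams.calibration(name);m=np.array(c["mtx"])
    d=np.array([(u-m[0,2])/m[0,0],(v-m[1,2])/m[1,1]]);a=d.copy()
    for _ in range(20): a=d/(1+c["k1"]*(a@a))
    o=c2w(name,[0,0,0],ps); e=c2w(name,[a[0],a[1],1],ps)
    return o,e-o
def atz(name,u,v,z,ps=None):
    o,d=ray(name,u,v,ps); return o+d*(z-o[2])/d[2]
def snap(name,fn):
    ps=pose(); im,d=cams.read_camera(name); cv2.imwrite("pics/"+fn,im[:,:,::-1]); np.save("pics/"+fn+".npy",d); return im,d,ps
E
python3 - <<'E'
from h import *
for n in ["top","side","wrist"]: snap(n,n+"0.png")
s=bot.read_state(); print(s)
for n in ["top","side"]:
  for l in ["dial_axis","knob_nose","knob_aim","marker_tip","ring_rib","guard_tab","start_top","reset_btn_top","console","bearing","socket","spray","spool","dish","gearcase","driver"]:
    r=cams.mark_of(n,l)
    print(n,l,[(np.round(c2w(n,q["xyz"]),3).tolist(),round(q["conf"],2)) for q in r[:2]])
print(bot.read_state()["time"])
E
```

```text
pics
{'time': 0.15, 'q': array([ 1.18909269e+00,  2.64613628e-01,  1.60505750e+00,  9.40677193e-06,
        1.27368734e+00, -3.68904896e-02]), 'joint_vel': array([-0.00086476, -0.00290465, -0.00593279,  0.00243415,  0.00019001,
       -0.00016425]), 'joint_torque': array([ 4.28075473e-04, -5.15905094e+01, -3.67957520e+01,  7.83892119e-05,
        8.05109565e-03,  8.17390656e-06]), 'tool_pos': array([0.2279344 , 0.63471757, 0.20982697]), 'tcp_rot': array([-1.35380367, -0.95045314,  0.95291077]), 'wrist_force': array([-0.70957858,  0.20966088,  0.4001195 ]), 'torque': array([ 0.01514219,  0.01064743, -0.00951052]), 'width': 1.002336829818769}
top dial_axis []
top knob_nose [([0.697, -0.024, 0.08], 0.35)]
top knob_aim []
top marker_tip []
top ring_rib []
top guard_tab [([0.59, -0.119, 0.16], 0.76)]
top start_top [([0.542, -0.238, 0.104], 0.44)]
top reset_btn_top [([0.539, -0.239, 0.1], 0.44)]
top console [([0.585, -0.091, 0.004], 0.84)]
top bearing [([0.484, -0.021, 0.082], 0.63), ([0.592, -0.12, 0.164], 0.39)]
top socket [([0.587, -0.089, -0.001], 0.6), ([0.693, -0.026, 0.079], 0.38)]

[... 233 characters left out ...]
79)]
side knob_nose [([0.586, -0.159, 0.096], 0.27)]
side knob_aim []
side marker_tip [([0.543, -0.229, 0.102], 0.7)]
side ring_rib [([0.584, -0.152, 0.096], 0.69)]
side guard_tab [([0.59, -0.112, 0.167], 0.84)]
side start_top [([0.541, -0.229, 0.104], 0.64)]
side reset_btn_top [([0.647, -0.229, 0.103], 0.45)]
side console [([0.59, -0.085, -0.002], 0.68)]
side bearing [([0.485, -0.01, 0.077], 0.58)]
side socket [([0.691, -0.023, 0.081], 0.52)]
side spray [([0.62, 0.446, -0.002], 0.78), ([0.542, -0.23, 0.101], 0.56)]
side spool [([0.66, -0.42, 0.003], 0.91)]
side dish [([0.434, 0.441, -0.0], 0.69)]
side gearcase [([0.564, -0.447, 0.0], 0.82)]
side driver [([0.393, -0.418, -0.003], 0.53)]
1.75
```

View pics/top0.png

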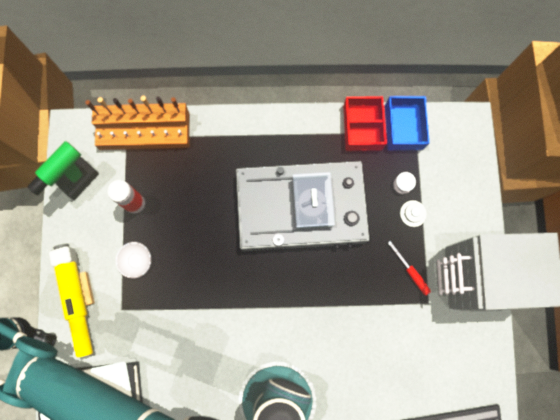

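View pics/side0.png

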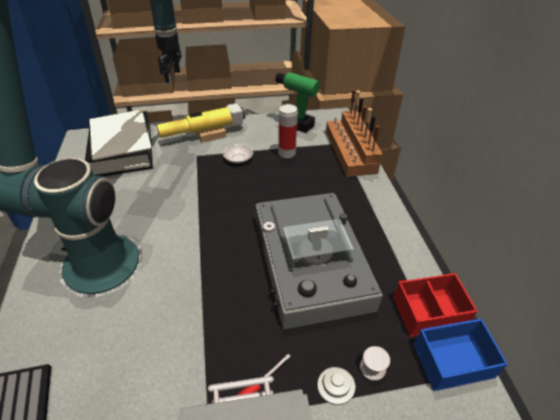

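View pics/wrist0.png

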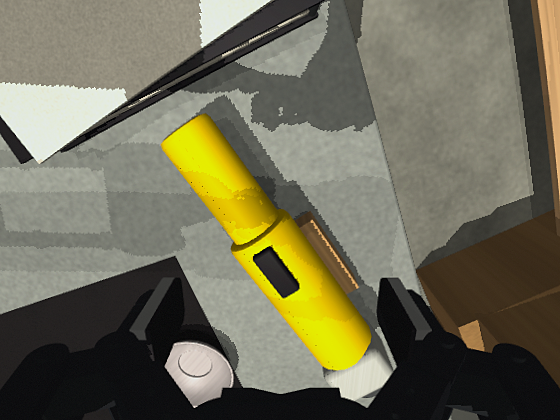

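The top view shows the console around (302,205), the tab at (314,197), the large button at (351,218) on the front side and the small one at (348,183). Next I'll get the yaw and the tool axes.

```bash
python3 - <<'E'
from h import *
t,R=pose(); print(t,R.round(3).tolist())
im=cv2.imread("pics/top0.png"); 
cv2.imwrite("pics/top0z.png",cv2.resize(im[145:265,220:385],None,fx=4.8,fy=4.8,interpolation=cv2.INTER_CUBIC))
r=cams.regions_of("top","console")
m=r[0]["mask"]; print(r[0]["conf"],m.sum())
ys,xs=np.nonzero(m)
P=np.array([atz("top",u,v,0.08)[:2] for u,v in zip(xs,ys)]).astype(np.float32)
print(cv2.minAreaRect(P))
for n in ("top","side"):
  for l in ("start_top","reset_btn_top","guard_tab"):
    for q in cams.recognise(n,l)[:2]: print(n,l,c2w(n,q["xyz"]).round(4),round(q["conf"],2))
E
```

```text
[0.22815246 0.63526837 0.21088778] [[0.338, -0.0, -0.941], [0.941, -0.0, 0.338], [-0.0, -1.0, 0.0]]
0.85 10237Traceback (most recent call last):
  File "<stdin>", line 8, in <module>
  File "h.py", line 27, in atz
    o,d=ray(name,u,v,ps); return o+d*(z-o[2])/d[2]
        ~~~^^^^^^^^^^^^^
  File "h.py", line 24, in ray
    o=c2w(name,[0,0,0],ps); e=c2w(name,[a[0],a[1],1],ps)
  File "h.py", line 7, in c2w
    c=cams.calibration(name); p=np.asarray(p,float)
ValueError: time passes only in moves, steps and waits
```

View pics/top0z.png

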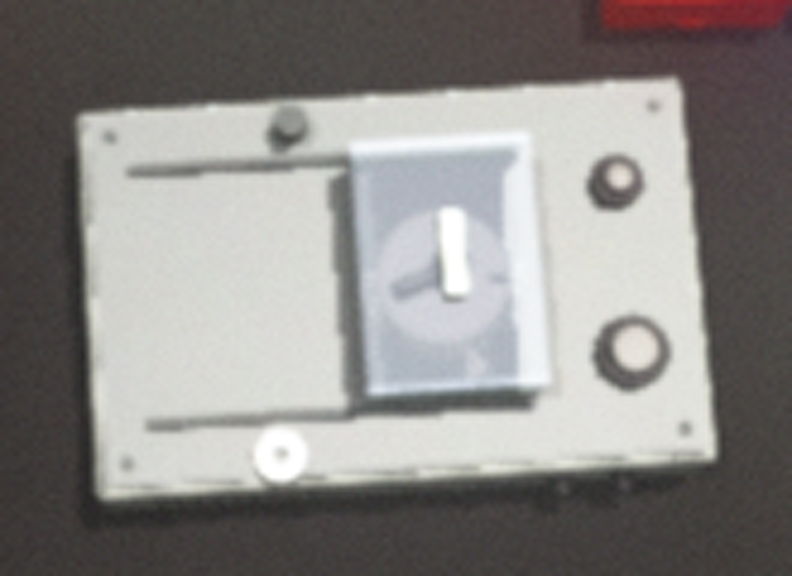

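```bash
python3 - <<'E'
s=open('h.py').read()
s=s.replace("def pose()","_C={}\n_oc=cams.calibration\ndef cal(n):\n    if n not in _C:_C[n]=_oc(n)\n    return _C[n]\ndef pose()").replace("c=cams.calibration(name)","c=cal(name)")
open('h.py','w').write(s)
E
python3 - <<'E'
from h import *
k=4.8
f=lambda a,b,z: atz("top",220+(a+.5)/k-.5,145+(b+.5)/k-.5,z)[:2]
C=[f(*p,0.08) for p in [(78,113),(678,78),(716,463),(98,498)]]
for c in C: print(c.round(4))
for i,j in [(0,1),(1,2),(3,2),(0,3)]: d=C[j]-C[i]; print(np.hypot(*d).round(4), np.degrees(np.arctan2(d[1],d[0])).round(2))
print("centre",np.mean(C,0))
d=np.load("pics/top0.png.npy")
print("start",f(634,346,.098),"reset",f(620,177,.098),"tab ends",f(453,208,.166),f(455,298,.166))
a,b=f(634,346,.098),f(620,177,.098); print(b-a, np.degrees(np.arctan2(*(b-a)[::-1])))
E
```

```text
[0.7044 0.1097]
[ 0.7208 -0.2765]
[ 0.4709 -0.2874]
[0.4571 0.0992]
0.3866 -87.56
0.2501 -177.52
0.3868 -87.96
0.2475 -177.57
centre [ 0.5883253  -0.08875469]
start [ 0.54321657 -0.2361728 ] reset [ 0.65151484 -0.23263996] tab ends [ 0.61775348 -0.11989488] [ 0.56279515 -0.11911826]
[0.10829827 0.00353284] 1.8684072063358643
```

Emit:
{"method": "play_rows", "body": {
  "motion": [
    [[0.5,-0.95,0.3],[0,0,0.49]],
    [[0.5,-0.95,0.3],[0,0,0.49]],
    [[0.5,-0.95,0.3],[0,0,0.49]],
    [[0.5,-0.95,0.3],[0,0,0.49]],
    [[0.5,-0.95,0.3],[0,0,0.49]],
    [[0.5,-0.95,0.3],[0,0,0.49]],
    [[0.5,-0.95,0.3],[0,0,0.49]],
    [[0.5,-0.95,0.3],[0,0,0.49]]
  ],
  "gripper": 0.5
}}

```text
time: 2.8
tool_pos: [0.4303, 0.2526, 0.3329]
tcp_rot: [-1.195, -1.238, 1.233]
wrist_force: [0.7, -0.3, -0.1]
width: 0.503
```

Emit:
{"method": "play_rows", "body": {
  "motion": [
    [[0.4,-0.92,-0.08],[0,0,0]],
    [[0.4,-0.92,-0.08],[0,0,0]],
    [[0.4,-0.92,-0.08],[0,0,0]],
    [[0.4,-0.92,-0.08],[0,0,0]],
    [[0.4,-0.92,-0.08],[0,0,0]],
    [[0.4,-0.92,-0.08],[0,0,0]],
    [[0.4,-0.92,-0.08],[0,0,0]],
    [[0.4,-0.92,-0.08],[0,0,0]]
  ]
}}

```text
time: 3.8
tool_pos: [0.5884, -0.1135, 0.2974]
tcp_rot: [-1.189, -1.236, 1.237]
wrist_force: [-0.5, 0.7, -0.3]
width: 0.498
```

```bash
python3 - <<'E'
from h import *
im,d,ps=snap("wrist","w1.png"); print(ps[0],ps[1][:,0], cal("wrist")["tool_from_camera"])
for l in ["guard_tab","dial_axis","start_top","marker_tip","knob_nose"]:
    for q in cams.mark_of("wrist",l)[:2]: print(l,c2w("wrist",q["xyz"],ps).round(4),round(q["conf"],2),w2px("wrist",c2w("wrist",q["xyz"],ps),ps).round())
E
```

```text
[ 0.58844964 -0.11345806  0.29739853] [-3.79432545e-02  9.99279415e-01  9.80342363e-04] [[ 9.99999931e-01 -3.23506781e-05 -3.69373925e-04  1.01920070e-03]
 [ 3.38828377e-04 -3.24872859e-01  9.45757639e-01 -1.63175987e-01]
 [-1.50595464e-04 -9.45757699e-01 -3.24872826e-01  8.31301851e-02]
 [ 0.00000000e+00  0.00000000e+00  0.00000000e+00  1.00000000e+00]]
guard_tab [ 0.5886 -0.1134  0.1649] 0.6 [279. 191.]
guard_tab [ 0.5447 -0.2374  0.1003] 0.27 [161. 129.]
start_top [ 0.544  -0.2336  0.0981] 0.82 [165. 128.]
```

View pics/w1.png

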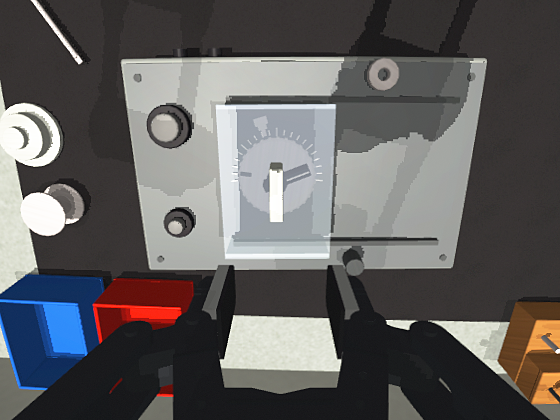

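The wrist view shows the tab at (276,193), the buttons at (167,125) large and (178,221) small, and the marker at (262,127). The TCP is already over the tab, so I'll go down and grip it.

Emit:
{"method": "play_rows", "body": {
  "motion": [
    [[0,0,-0.13],[0,0,0]],
    [[0,0,-0.26],[0,0,0]],
    [[0,0,-0.385],[0,0,0]],
    [[0,0,-0.385],[0,0,0]],
    [[0,0,-0.385],[0,0,0]]
  ]
}}

```text
time: 4.72
tool_pos: [0.5894, -0.1125, 0.1471]
tcp_rot: [-1.192, -1.241, 1.238]
wrist_force: [0.4, 0.3, 0.3]
width: 0.495
```

Emit:
{"method": "play_rows", "body": {
  "motion": [
    [[0,0,0],[0,0,0]],
    [[0,0,0],[0,0,0]],
    [[0,0,0],[0,0,0]],
    [[0,0,0],[0,0,0]],
    [[0,0,0],[0,0,0]]
  ],
  "gripper": 1.0,
  "squeeze": 25
}}

```text
time: 5.35
tool_pos: [0.5886, -0.1129, 0.1456]
tcp_rot: [-1.191, -1.239, 1.238]
wrist_force: [-0.7, -0.0, 4.0]
width: 0.003
```

```bash
python3 - <<'E'
from h import *
snap("wrist","w2.png");snap("side","s2.png");im,_,_=snap("top","t2.png")
a=cv2.imread("pics/s2.png")[150:330,240:400]; cv2.imwrite("pics/s2z.png",cv2.resize(a,None,fx=3.3,fy=3.3,interpolation=cv2.INTER_CUBIC))
print(bot.read_state())
E
```

```text
{'time': 5.5, 'q': array([-2.31011512e-01,  1.70420067e-01,  1.84081344e+00, -6.83669808e-05,
        1.12936185e+00, -1.84179827e+00]), 'joint_vel': array([ 2.36973736e-03,  1.10195737e-03, -6.55065302e-04, -9.43296140e-04,
       -8.27736653e-05, -6.22607989e-04]), 'joint_torque': array([ 6.45570899e-02, -4.12424111e+01, -3.25388539e+01,  5.66456630e-02,
       -2.90643414e-01, -2.10079066e-03]), 'tool_pos': array([ 0.58855831, -0.11287901,  0.1456259 ]), 'tcp_rot': array([-1.19093907, -1.23917492,  1.23839375]), 'wrist_force': array([-0.73136828,  0.21647362,  5.571657  ]), 'torque': array([ 0.01830124,  0.17864114, -0.02116954]), 'width': -0.00139925246960869}
```

View pics/w2.png

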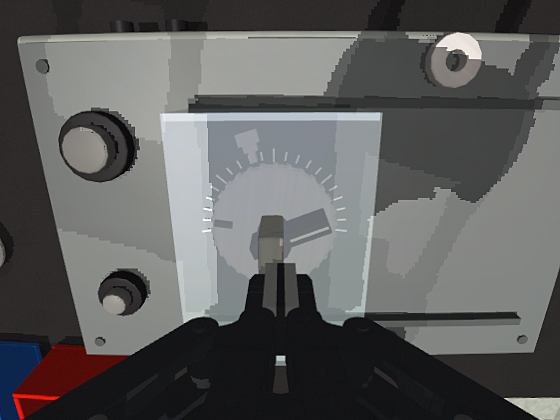

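View pics/s2z.png

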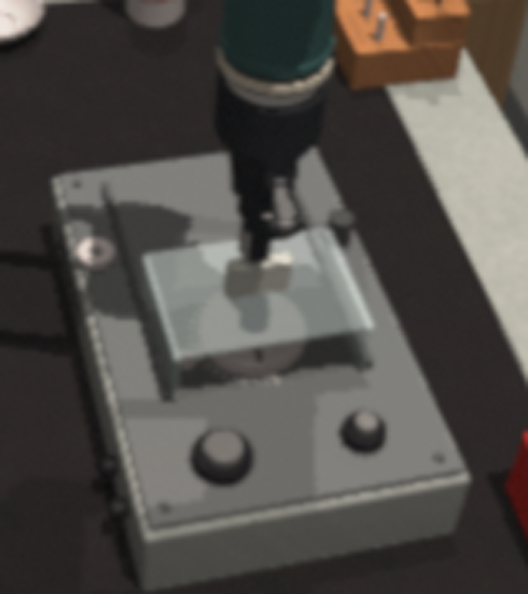

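```bash
python3 - <<'E'
from h import *
R=Ro.from_rotvec([-1.189,-1.236,1.237]).as_matrix()
for fn,ps,pts in [("w1",(np.array([.58845,-.11346,.2974]),R),[(272,170),(276,170),(280,170),(276,180),(276,190),(276,200),(276,210),(276,218),(276,164),(276,167)]),
 ("w2",(np.array([.58856,-.11288,.14563]),R),[(262,220),(271,220),(280,220),(271,230),(271,240),(271,250),(262,250),(262,258),(280,250),(275,285),(290,285),(280,300)])]:
  d=np.load(f"pics/{fn}.png.npy")
  for u,v in pts:
    o,e=ray("wrist",u,v,ps); print(fn,u,v,(o+e*d[v,u]).round(4), d[v,u].round(3))
E
python3 -c "
import cv2
a=cv2.imread('pics/w1.png')[90:270,190:360];cv2.imwrite('pics/w1z.png',cv2.resize(a,None,fx=3.3,fy=3.3))
a=cv2.imread('pics/w2.png')[200:320,190:360];cv2.imwrite('pics/w2z.png',cv2.resize(a,None,fx=4,fy=4))"
```

```text
w1 272 170 [ 0.5694 -0.1203  0.1654] 0.3
w1 276 170 [ 0.5056 -0.1157  0.4607] 0.0
w1 280 170 [ 0.5689 -0.1133  0.1665] 0.299
w1 276 180 [ 0.5783 -0.1165  0.1651] 0.303
w1 276 190 [ 0.5871 -0.1162  0.1666] 0.305
w1 276 200 [ 0.5965 -0.1159  0.1662] 0.308
w1 276 210 [ 0.6057 -0.1156  0.167 ] 0.31
w1 276 218 [ 0.6135 -0.1153  0.1666] 0.313
w1 276 164 [ 0.5678 -0.1171  0.146 ] 0.318
w1 276 167 [ 0.568  -0.1169  0.1588] 0.306
w2 262 220 [ 0.568  -0.1221  0.1429] 0.177
w2 271 220 [ 0.5678 -0.1175  0.143 ] 0.177
w2 280 220 [ 0.5679 -0.1128  0.1422] 0.178
w2 271 230 [ 0.5058 -0.1152  0.309 ] 0.0
w2 271 240 [ 0.5686 -0.1169  0.1666] 0.155
w2 271 250 [ 0.5737 -0.1167  0.1664] 0.157
w2 262 250 [ 0.574  -0.1208  0.1661] 0.157
w2 262 258 [ 0.5781 -0.1208  0.166 ] 0.159
w2 280 250 [ 0.5734 -0.1126  0.1668] 0.156
w2 275 285 [ 0.5787 -0.1144  0.1883] 0.138
w2 290 285 [ 0.5778 -0.1085  0.1894] 0.136
w2 280 300 [ 0.5785 -0.1124  0.1992] 0.127
```

View pics/w1z.png

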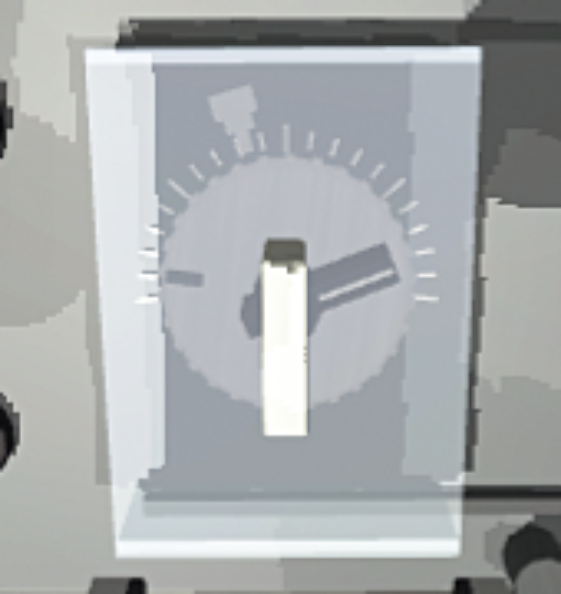

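View pics/w2z.png

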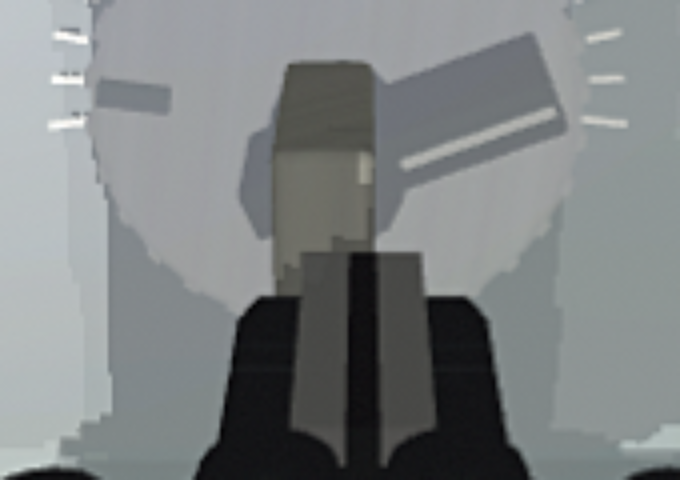

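```bash
python3 - <<'E'
from h import *
R=Ro.from_rotvec([-1.19094,-1.239175,1.23839]).as_matrix()
ps=(np.array([.58856,-.11288,.14563]),R)
d=np.load("pics/w2.png.npy")
for z in (.1456,.15,.155,.16,.166,.17,.18): print(z,w2px("wrist",[.5776,-.1129,z],ps).round(1))
for u,v in [(270,262),(290,262),(290,264),(290,266),(290,268),(290,272),(290,278),(268,266),(268,270),(268,274),(268,280),(290,255)]:
    o,e=ray("wrist",u,v,ps); print(u,v,(o+e*d[v,u]).round(4))
E
```

```text
0.1456 [279.2 239.8]
0.15 [279.2 243.3]
0.155 [279.1 247.5]
0.16 [279.1 252. ]
0.166 [279.  257.7]
0.17 [279.  261.7]
0.18 [278.9 272.7]
270 262 [ 0.5801 -0.117   0.1658]
290 262 [ 0.5957 -0.1061  0.1352]
290 264 [ 0.5782 -0.1079  0.1706]
290 266 [ 0.5782 -0.108   0.1725]
290 268 [ 0.5774 -0.1081  0.1758]
290 272 [ 0.5785 -0.1081  0.1774]
290 278 [ 0.5785 -0.1082  0.1826]
268 266 [ 0.578  -0.1177  0.1737]
268 270 [ 0.5785 -0.1176  0.1763]
268 274 [ 0.5786 -0.1175  0.1797]
268 280 [ 0.5782 -0.1173  0.1852]
290 255 [ 0.592  -0.1063  0.1337]
```

```bash
python3 - <<'E'
from h import *
R=Ro.from_rotvec([-1.19094,-1.239175,1.23839]).as_matrix()
for fn,p,(u0,u1,v0,v1) in [("w0",None,0),("w1",[.58845,-.11346,.2974],(200,380,255,360)),("w2",[.58856,-.11288,.14563],(240,320,255,360))][1:]:
  ps=(np.array(p),R); d=np.load(f"pics/{fn}.png.npy"); L=[]
  for v in range(v0,v1,2):
    for u in range(u0,u1,2):
      if 0<d[v,u]<.2:
        o,e=ray("wrist",u,v,ps); X=o+e*d[v,u]
        L.append((X[2]-p[2],X[0]-p[0],X[1]-p[1],u,v,d[v,u]))
  L=[l for l in L if abs(l[2])<.04]
  L.sort(); print(fn,len(L)); 
  for l in L[:120:8]: print(np.round(l,4).tolist())
print(bot.read_state()["wrist_force"])
E
```

```text
w1 1702
[0.0224, -0.0053, -0.0206, 234.0, 269.0, 0.1582]
[0.0239, -0.0031, -0.0204, 234.0, 275.0, 0.1575]
[0.0252, 0.0014, -0.0203, 234.0, 285.0, 0.1577]
[0.0256, -0.0109, 0.0229, 330.0, 265.0, 0.1539]
[0.0262, -0.0114, 0.0282, 342.0, 265.0, 0.1532]
[0.0267, 0.0058, -0.0201, 234.0, 295.0, 0.1577]
[0.0273, 0.0076, -0.0201, 234.0, 299.0, 0.1577]
[0.0282, -0.0085, -0.0207, 232.0, 269.0, 0.1517]
[0.0284, -0.0076, -0.0207, 232.0, 271.0, 0.1517]
[0.029, -0.0005, 0.0225, 328.0, 289.0, 0.154]
[0.0294, -0.0047, -0.0312, 208.0, 277.0, 0.1516]
[0.0298, -0.0113, 0.0267, 340.0, 269.0, 0.1498]
[0.0302, 0.0029, 0.0226, 328.0, 297.0, 0.154]
[0.0305, -0.0098, -0.0213, 230.0, 269.0, 0.149]
[0.0311, -0.012, 0.0282, 344.0, 269.0, 0.1484]
w2 2041
[-0.013, 0.0128, 0.0106, 296.0, 269.0, 0.1979]
[-0.0124, 0.012, 0.022, 316.0, 269.0, 0.1973]
[-0.0122, 0.0188, -0.0193, 244.0, 277.0, 0.1987]
[-0.0121, 0.0056, 0.0181, 310.0, 259.0, 0.1948]
[-0.012, 0.0186, -0.0158, 250.0, 277.0, 0.1985]
[-0.0119, 0.0083, -0.0194, 244.0, 261.0, 0.195]
[-0.0118, 0.0107, 0.015, 304.0, 267.0, 0.1962]
[-0.0118, 0.013, 0.0209, 314.0, 271.0, 0.197]
[-0.0117, 0.0117, -0.0125, 256.0, 267.0, 0.1961]
[-0.0117, 0.0119, 0.0151, 304.0, 269.0, 0.1964]
[-0.0116, 0.0144, 0.0164, 306.0, 273.0, 0.1972]
[-0.0116, 0.0171, -0.0193, 244.0, 275.0, 0.1976]
[-0.0116, 0.0154, 0.0234, 318.0, 275.0, 0.1976]
[-0.0115, 0.0064, 0.0227, 318.0, 261.0, 0.1946]
[-0.0115, 0.0052, 0.0203, 314.0, 259.0, 0.1941]
[-0.73136828  0.21647362  5.571657  ]
```

The fingers closed on top of the tab: depth shows that the real finger ends sit about 20 mm (shut) to 26 mm (half open) behind the reported TCP. I'll open, centre on the tab (y -0.1167) and go about 22 mm lower.

Emit:
{"method": "play_rows", "body": {
  "motion": [
    [[0,0,0.02],[0,0,0]],
    [[0.0075,-0.01,0.02],[0,0,0]],
    [[0.0075,-0.01,0.02],[0,0,0]],
    [[0.0075,-0.01,0.02],[0,0,0]]
  ],
  "gripper": 0.5
}}

```text
time: 6.0
tool_pos: [0.5909, -0.1168, 0.1524]
tcp_rot: [-1.189, -1.238, 1.239]
wrist_force: [0.3, 0.3, 0.8]
width: 0.501
```

Emit:
{"method": "play_rows", "body": {
  "motion": [
    [[0,0,-0.04],[0,0,0]],
    [[0,0,-0.075],[0,0,0]],
    [[0,0,-0.075],[0,0,0]]
  ]
}}

```text
time: 6.38
tool_pos: [0.5891, -0.1162, 0.12]
tcp_rot: [-1.185, -1.236, 1.24]
wrist_force: [0.6, -1.0, -0.2]
width: 0.5
```

Emit:
{"method": "play_rows", "body": {
  "motion": [
    [[0,0,0],[0,0,0]],
    [[0,0,0],[0,0,0]],
    [[0,0,0],[0,0,0]],
    [[0,0,0],[0,0,0]]
  ],
  "gripper": 1.0,
  "squeeze": 25
}}

```text
time: 6.88
tool_pos: [0.5915, -0.1169, 0.1234]
tcp_rot: [-1.191, -1.239, 1.239]
wrist_force: [0.3, -0.1, 1.0]
width: 0.133
```

Emit:
{"method": "play_rows", "body": {
  "motion": [
    [[-0.0025,0.06,0],[0,0,0]],
    [[-0.005,0.13,0],[0,0,0]],
    [[-0.0075,0.2,0],[0,0,0]],
    [[-0.01,0.27,0],[0,0,0]],
    [[-0.0125,0.315,0],[0,0,0]],
    [[-0.0125,0.315,0],[0,0,0]],
    [[-0.0125,0.315,0],[0,0,0]]
  ]
}}

```text
time: 7.75
tool_pos: [0.5861, 0.0095, 0.1233]
tcp_rot: [-1.189, -1.239, 1.238]
wrist_force: [-3.2, 2.7, 4.7]
width: 0.133
```

Emit:
{"method": "play_rows", "body": {
  "motion": [
    [[0,0,0],[0,0,0]],
    [[0,0,0.05],[0,0,0]],
    [[0,0,0.15],[0,0,0]],
    [[0,-0.15,0.28],[0,0,0]],
    [[0.0125,-0.31,0.32],[0,0,0]],
    [[0.0125,-0.31,0.32],[0,0,0]],
    [[0.0125,-0.31,0.32],[0,0,0]]
  ],
  "gripper": 0.5
}}

```text
time: 8.62
tool_pos: [0.5915, -0.1161, 0.2521]
tcp_rot: [-1.193, -1.238, 1.236]
wrist_force: [-0.4, 0.2, -0.5]
width: 0.5
```

```bash
python3 - <<'E'
from h import *
im,d,ps=snap("wrist","w3.png"); print(ps[0],bot.read_state()["tcp_rot"].tolist())
for l in ["guard_tab","dial_axis","marker_tip","knob_nose","knob_aim","ring_rib"]:
    for q in cams.mark_of("wrist",l)[:2]: print(l,c2w("wrist",q["xyz"],ps).round(4),round(q["conf"],2),w2px("wrist",c2w("wrist",q["xyz"],ps),ps).round())
E
```

```text
[ 0.59154292 -0.1160992   0.2520621 ] [-1.19004984317284, -1.237811979619033, 1.2368433769451994]
guard_tab [0.5834 0.0123 0.1647] 0.69 [445. 202.]
dial_axis [ 0.5931 -0.1171  0.0829] 0.88 [278. 182.]
dial_axis [ 0.665  -0.4215 -0.0014] 0.67 [ 45. 211.]
marker_tip [ 0.5383 -0.1321  0.0876] 0.61 [264. 126.]
knob_nose [ 0.5757 -0.0837  0.1217] 0.88 [317. 175.]
knob_aim [0.5833 0.0132 0.164 ] 0.33 [446. 202.]
ring_rib [ 0.5889 -0.1561  0.0952] 0.59 [238. 180.]
```

View pics/w3.png

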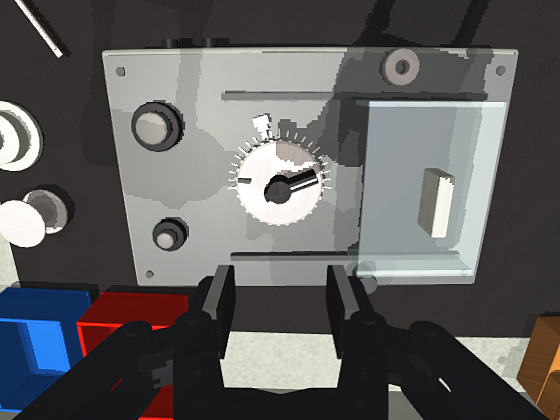

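```bash
python3 - <<'E'
from h import *
im=cv2.imread("pics/w3.png")
cv2.imwrite("pics/w3z.png",cv2.resize(im[105:235,215:345],None,fx=4.6,fy=4.6,interpolation=cv2.INTER_CUBIC))
g=im[105:235,215:345].min(2)
R=Ro.from_rotvec([-1.19005,-1.237812,1.236843]).as_matrix();ps=(np.array([.59154,-.1161,.25206]),R)
d=np.load("pics/w3.png.npy")
ring=[];bar=[];mk=[]
for v in range(100,240):
  for u in range(210,350):
    if d[v,u]<=0: continue
    o,e=ray("wrist",u,v,ps);X=o+e*d[v,u]
    r=np.hypot(X[0]-.593,X[1]+.117)
    if abs(X[2]-.094)<.003 and r<.046: ring.append(X)
    if abs(X[2]-.122)<.003 and r<.042: bar.append(X)
    if .085<X[2]<.092 and .045<r<.07: mk.append(X)
ring,bar,mk=map(np.array,(ring,bar,mk))
h=cv2.convexHull(ring[:,:2].astype(np.float32)*1000)
print("ring",len(ring),cv2.minEnclosingCircle(h),cv2.fitEllipse(h), ring[:,2].mean())
print("bar",len(bar),bar.mean(0),cv2.minAreaRect(bar[:,:2].astype(np.float32)*1000))
print("mk",len(mk),mk.mean(0) if len(mk) else '',cv2.minAreaRect(mk[:,:2].astype(np.float32)*1000))
E
```

```text
ring 4649 ((592.4205932617188, -115.9544677734375), 43.2856559753418) ((592.3989868164062, -116.03289031982422), (85.73511505126953, 86.33740234375), 121.59497833251953) 0.0941409356138363
bar 795 [ 0.58872886 -0.10842113  0.12223316] ((586.24755859375, -106.9820556640625), (21.006988525390625, 49.695289611816406), 34.06395721435547)
mk 227 [ 0.53677053 -0.13433244  0.08822125] ((539.2202758789062, -133.56410217285156), (20.111356735229492, 13.995260238647461), 18.266687393188477)
```

View pics/w3z.png

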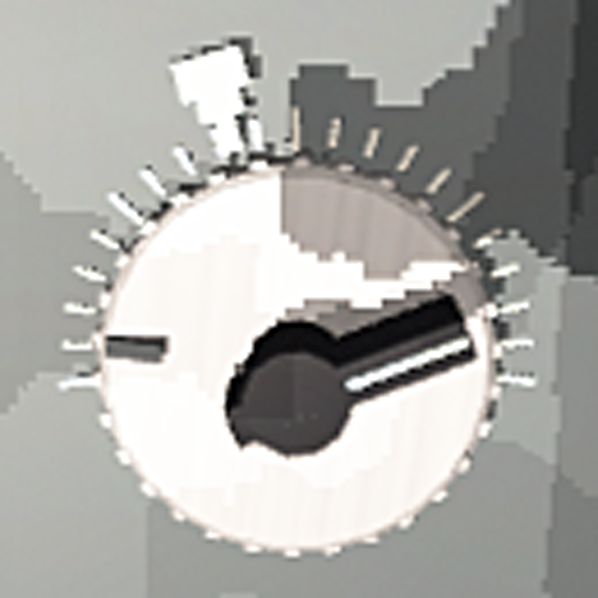

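```bash
python3 - <<'E'
from h import *
R=Ro.from_rotvec([-1.19005,-1.237812,1.236843]).as_matrix();ps=(np.array([.59154,-.1161,.25206]),R)
f=lambda a,b:atz("wrist",215+(a+.5)/4.6-.5,105+(b+.5)/4.6-.5,.122,ps)
a,b=f(350,384),f(465,345); print(a,b,np.degrees(np.arctan2(b[1]-a[1],b[0]-a[0])))
d=np.load("pics/w3.png.npy");A=np.array([.5924,-.116]);bar=[]
for v in range(100,240):
  for u in range(210,350):
    if d[v,u]<=0: continue
    o,e=ray("wrist",u,v,ps);X=o+e*d[v,u]; r=np.hypot(*(X[:2]-A))
    if abs(X[2]-.122)<.003 and .014<r<.042 and X[1]>A[1]: bar.append(X)
bar=np.array(bar);print(len(bar),cv2.minAreaRect(bar[:,:2].astype(np.float32)*1000),bar.mean(0))
m=bar.mean(0)[:2]-A; print(np.degrees(np.arctan2(m[1],m[0])),np.hypot(*m))
al=[]
hub=[f(x,y) for x,y in [(298,403)]]; print("hub c",hub)
E
```

```text
[ 0.58793158 -0.10595073  0.122     ] [ 0.57940017 -0.08440115  0.122     ] 111.59845279317956
267 ((582.4710693359375, -93.39447021484375), (9.193094253540039, 22.399520874023438), 24.667762756347656) [ 0.58212363 -0.09335448  0.12217318]
114.40818730351543 0.024868117568248433
hub c [array([ 0.59210352, -0.11579474,  0.122     ])]
```

Emit:
{"method": "play_rows", "body": {
  "motion": [
    [[-0.012,0.03,-0.05],[0,0,-0.25]],
    [[-0.024,0.057,-0.1],[0,0,-0.5]],
    [[-0.024,0.057,-0.1],[0,0,-0.75]],
    [[-0.024,0.057,-0.1],[0,0,-0.75]]
  ],
  "gripper": 0.6
}}

```text
time: 9.48
tool_pos: [0.5813, -0.091, 0.2103]
tcp_rot: [-1.419, -0.797, 0.798]
wrist_force: [-0.0, 0.5, -0.0]
width: 0.397
```

Emit:
{"method": "play_rows", "body": {
  "motion": [
    [[0,0,0],[0,0,-0.22]],
    [[0,0,0],[0,0,-0.44]],
    [[0,0,-0.05],[0,0,-0.65]],
    [[0,0,-0.15],[0,0,-0.757]],
    [[0,0,-0.15],[0,0,-0.757]],
    [[0,0,-0.15],[0,0,-0.757]]
  ]
}}

```text
time: 10.22
tool_pos: [0.5823, -0.092, 0.1521]
tcp_rot: [-1.545, -0.338, 0.336]
wrist_force: [0.8, -0.0, 1.1]
width: 0.398
```

```bash
python3 - <<'E'
from h import *
im,d,ps=snap("wrist","w4.png"); print(ps[0],bot.read_state()["tcp_rot"].tolist(),np.degrees(np.arctan2(ps[1][1,0],ps[1][0,0])),ps[1][:,1],bot.read_state()["q"])
E
```

```text
[ 0.58230241 -0.09195363  0.15207246] [-1.5455683308010013, -0.3388746613850152, 0.33483044105880794] 24.638130261257764 [ 1.19651242e-03 -2.41766568e-04 -9.99999255e-01] [-1.98909107e-01  1.46116249e-01  1.85488404e+00 -1.28660370e-05
  1.13779360e+00 -6.28328736e-01]
```

View pics/w4.png

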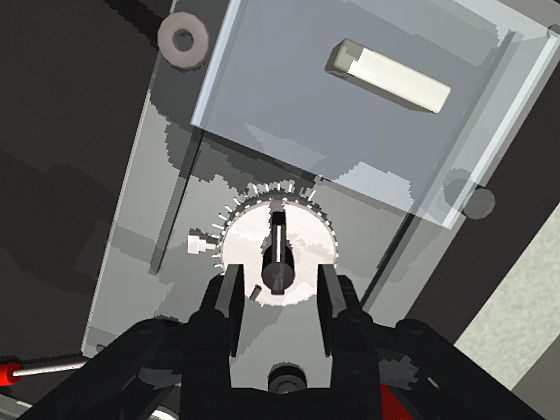

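The bar is upright in the picture at (279,210–295), centred between the fingers at (243/318). I'll go down and grip it.

Emit:
{"method": "play_rows", "body": {
  "motion": [
    [[0,-0.002,-0.08],[0,0,0]],
    [[0,-0.002,-0.1625],[0,0,0]],
    [[0,-0.002,-0.1625],[0,0,0]],
    [[0,-0.002,-0.1625],[0,0,0]]
  ]
}}

```text
time: 10.78
tool_pos: [0.5832, -0.0931, 0.0881]
tcp_rot: [-1.546, -0.338, 0.333]
wrist_force: [-0.0, -0.2, -0.2]
width: 0.401
```

```bash
python3 - <<'E'
from h import *
im,d,ps=snap("wrist","w5.png"); print(ps[0])
print(bot.read_state()["wrist_force"])
E
```

```text
[ 0.58323022 -0.09307059  0.08812282]
[ 1.03662705 -0.84885547 -0.31740555]
```

View pics/w5.png

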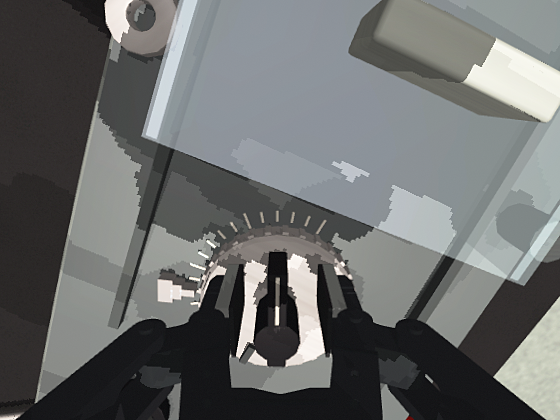

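Emit:
{"method": "play_rows", "body": {
  "motion": [
    [[0,0,0],[0,0,0]],
    [[0,0,0],[0,0,0]],
    [[0,0,0],[0,0,0]],
    [[0,0,0],[0,0,0]]
  ],
  "gripper": 1.0,
  "squeeze": 20
}}

```text
time: 11.32
tool_pos: [0.5818, -0.0933, 0.0877]
tcp_rot: [-1.546, -0.336, 0.335]
wrist_force: [-3.4, -0.8, 6.0]
width: 0.098
```

```bash
python3 - <<'E'
import numpy as np
r=.025
for s in (114.4,156.3):
  p0=np.radians(s)
  for k in range(1,6):
    p=np.radians(s+8.38*k); print(s,k,np.round(r*(np.cos(p)-np.cos(p0))/.4,4),np.round(r*(np.sin(p)-np.sin(p0))/.4,4),round(np.radians(8.38*k)/(np.pi/4),3))
E
```

```text
114.4 1 -0.008 -0.0044 0.186
114.4 2 -0.0153 -0.0099 0.372
114.4 3 -0.0217 -0.0164 0.559
114.4 4 -0.0271 -0.0237 0.745
114.4 5 -0.0314 -0.0318 0.931
156.3 1 -0.0031 -0.0086 0.186
156.3 2 -0.0048 -0.0176 0.372
156.3 3 -0.0053 -0.0267 0.559
156.3 4 -0.0044 -0.0358 0.745
156.3 5 -0.0021 -0.0446 0.931
```

Emit:
{"method": "play_rows", "body": {
  "motion": [
    [[-0.008,-0.0044,0],[0,0,0.186]],
    [[-0.0153,-0.0099,0],[0,0,0.372]],
    [[-0.0217,-0.0164,0],[0,0,0.559]],
    [[-0.0271,-0.0237,0],[0,0,0.745]],
    [[-0.0314,-0.0318,0],[0,0,0.931]]
  ]
}}

```text
time: 11.95
tool_pos: [0.5685, -0.1064, 0.0877]
tcp_rot: [-1.376, -0.903, 0.905]
wrist_force: [-5.8, -2.1, 7.5]
width: 0.097
```

Emit:
{"method": "play_rows", "body": {
  "motion": [
    [[-0.0031,-0.0086,0],[0,0,0.186]],
    [[-0.0048,-0.0176,0],[0,0,0.372]],
    [[-0.0053,-0.0267,0],[0,0,0.559]],
    [[-0.0044,-0.0358,0],[0,0,0.745]],
    [[-0.0021,-0.0446,0],[0,0,0.931]],
    [[-0.0021,-0.0446,0],[0,0,0.931]],
    [[-0.0021,-0.0446,0],[0,0,0.931]],
    [[-0.0021,-0.0446,0],[0,0,0.931]]
  ]
}}

```text
time: 12.95
tool_pos: [0.5676, -0.1252, 0.0878]
tcp_rot: [-1.042, -1.438, 1.443]
wrist_force: [-6.2, -4.1, 6.4]
width: 0.097
```

```bash
python3 - <<'E'
from h import *
im,d,ps=snap("wrist","w6.png"); print(ps[0],np.degrees(np.arctan2(ps[1][1,0],ps[1][0,0])))
E
```

```text
[ 0.56764121 -0.12523907  0.08780638] 108.30182200289755
```

View pics/w6.png

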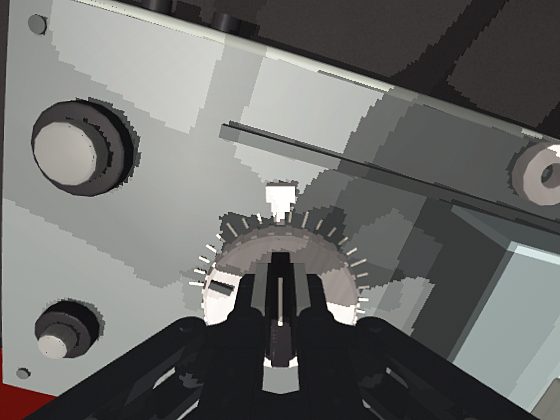

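The bar lines up with the marker at (280,195), and the ring rib shows at (222,287). I'll release, rise and verify.

Emit:
{"method": "play_rows", "body": {
  "motion": [
    [[0,0,0],[0,0,0]],
    [[0,0,0],[0,0,0]],
    [[0,0,0],[0,0,0]],
    [[0,0,0.1],[0,0,0]],
    [[0.06,0.0225,0.25],[0,0,-0.2]],
    [[0.06,0.0225,0.41],[0,0,-0.358]],
    [[0.06,0.0225,0.41],[0,0,-0.358]],
    [[0.06,0.0225,0.41],[0,0,-0.358]]
  ],
  "gripper": 0.5
}}

```text
time: 14.0
tool_pos: [0.5923, -0.1141, 0.2501]
tcp_rot: [-1.191, -1.238, 1.237]
wrist_force: [0.1, -0.8, -0.5]
width: 0.5
```

```bash
python3 - <<'E'
from h import *
im,d,ps=snap("wrist","w7.png"); print(ps[0],np.degrees(np.arctan2(ps[1][1,0],ps[1][0,0])))
for l in ["guard_tab","dial_axis","marker_tip","knob_nose","ring_rib"]:
    for q in cams.mark_of("wrist",l)[:1]: print(l,c2w("wrist",q["xyz"],ps).round(4),round(q["conf"],2))
A=np.array([.5924,-.116]);bar=[];mk=[];ring=[]
for v in range(90,250):
  for u in range(200,360):
    if d[v,u]<=0: continue
    o,e=ray("wrist",u,v,ps);X=o+e*d[v,u]; r=np.hypot(*(X[:2]-A))
    if abs(X[2]-.122)<.003 and .014<r<.042 and X[0]<A[0]: bar.append(X)
    if .085<X[2]<.092 and .045<r<.07: mk.append(X)
    if abs(X[2]-.094)<.003 and r<.046: ring.append(X)
for n,b in (("bar",bar),("mk",mk)):
  b=np.array(b); m=b.mean(0)[:2]-A; print(n,len(b),np.degrees(np.arctan2(m[1],m[0]))%360,np.hypot(*m),cv2.minAreaRect(b[:,:2].astype(np.float32)*1000))
print(cv2.minEnclosingCircle(cv2.convexHull(np.array(ring)[:,:2].astype(np.float32)*1000)))
i=cv2.imread("pics/w7.png"); cv2.imwrite("pics/w7z.png",cv2.resize(i[100:240,210:350],None,fx=4.2,fy=4.2,interpolation=cv2.INTER_CUBIC))
E
```

```text
[ 0.59232579 -0.11412297  0.25013576] 92.20744916959916
guard_tab [0.5828 0.0108 0.164 ] 0.8
dial_axis [ 0.5919 -0.1188  0.0833] 0.89
marker_tip [ 0.5386 -0.136   0.0878] 0.76
knob_nose [ 0.5583 -0.1239  0.1216] 0.74
ring_rib [ 0.5876 -0.1577  0.0962] 0.96
bar 270 198.25696017255365 0.02505308863019417 ((569.1032104492188, -123.83944702148438), (22.247562408447266, 9.095865249633789), 18.160734176635742)
mk 228 198.38792181969347 0.0583541822855891 ((539.4426879882812, -133.71798706054688), (19.92754554748535, 13.94411849975586), 18.277450561523438)
((592.7783813476562, -116.1982192993164), 43.35444641113281)
```

View pics/w7z.png

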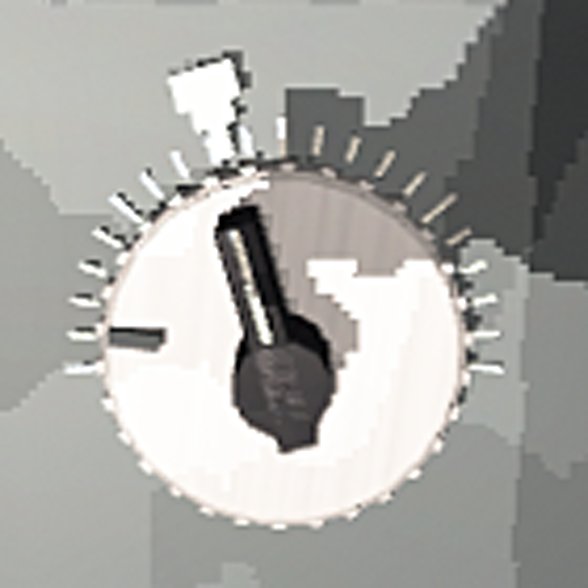

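The knob points at 198.3° and the marker at 198.4°; the rib hasn't moved. Now I'll go back to the tab and shut the guard.

Emit:
{"method": "play_rows", "body": {
  "motion": [
    [[-0.0055,0.1,0],[0,0,0]],
    [[-0.011,0.21,0],[0,0,0]],
    [[-0.0155,0.309,-0.03],[0,0,0]],
    [[-0.0155,0.309,-0.08],[0,0,0]],
    [[-0.0155,0.309,-0.2],[0,0,0]],
    [[-0.0155,0.309,-0.317],[0,0,0]],
    [[-0.0155,0.309,-0.317],[0,0,0]],
    [[-0.0155,0.309,-0.317],[0,0,0]]
  ],
  "gripper": 0.5
}}

```text
time: 15.3
tool_pos: [0.5867, 0.0086, 0.1239]
tcp_rot: [-1.192, -1.237, 1.236]
wrist_force: [0.8, 0.3, 0.8]
width: 0.498
```

Emit:
{"method": "play_rows", "body": {
  "motion": [
    [[0,0,0],[0,0,0]],
    [[0,0,0],[0,0,0]],
    [[0,0,0],[0,0,0]],
    [[0,0,0],[0,0,0]],
    [[0,0,0],[0,0,0]]
  ],
  "gripper": 1.0,
  "squeeze": 25
}}

```text
time: 15.92
tool_pos: [0.5878, 0.0091, 0.1256]
tcp_rot: [-1.195, -1.24, 1.236]
wrist_force: [0.2, -0.4, 6.6]
width: 0.131
```

Emit:
{"method": "play_rows", "body": {
  "motion": [
    [[0.0025,-0.06,0],[0,0,0]],
    [[0.005,-0.13,0],[0,0,0]],
    [[0.0075,-0.2,0],[0,0,0]],
    [[0.01,-0.27,0],[0,0,0]],
    [[0.0125,-0.317,0],[0,0,0]],
    [[0.0125,-0.317,0],[0,0,0]],
    [[0.0125,-0.317,0],[0,0,0]],
    [[0.0125,-0.317,0],[0,0,0]]
  ]
}}

```text
time: 16.92
tool_pos: [0.5932, -0.1173, 0.1257]
tcp_rot: [-1.195, -1.241, 1.235]
wrist_force: [1.0, 2.1, 6.7]
width: 0.135
```

Emit:
{"method": "play_rows", "body": {
  "motion": [
    [[0,0,0],[0,0,0]],
    [[0,0,0],[0,0,0]],
    [[0,0,0.06],[0,0,0]],
    [[0,0,0.18],[0,0,0]],
    [[0,0,0.32],[0,0,0]],
    [[0,0,0.32],[0,0,0]],
    [[0,0,0.32],[0,0,0]]
  ],
  "gripper": 0.5
}}

```text
time: 17.8
tool_pos: [0.5905, -0.1175, 0.2506]
tcp_rot: [-1.191, -1.236, 1.237]
wrist_force: [0.1, -0.1, -0.7]
width: 0.499
```

```bash
python3 - <<'E'
from h import *
im,d,ps=snap("wrist","w8.png"); print(ps[0],np.degrees(np.arctan2(ps[1][1,0],ps[1][0,0])))
tab=[];S=[];Q=[]
for v in range(60,300):
  for u in range(100,340):
    if d[v,u]<=0: continue
    o,e=ray("wrist",u,v,ps);X=o+e*d[v,u]
    if abs(X[2]-.166)<.004 and .54<X[0]<.64 and abs(X[1]+.116)<.02: tab.append(X)
    if abs(X[2]-.098)<.004:
        if np.hypot(X[0]-.543,X[1]+.234)<.025: S.append(X)
        if np.hypot(X[0]-.65,X[1]+.231)<.025: Q.append(X)
for n,b in (("tab",tab),("start",S),("reset",Q)):
  b=np.array(b); print(n,len(b),b.mean(0).round(4),cv2.minAreaRect(b[:,:2].astype(np.float32)*1000))
E
```

```text
[ 0.59051066 -0.11754067  0.25055328] 92.15162331611364
tab 976 [ 0.5911 -0.1162  0.1662] ((592.6314697265625, -116.36790466308594), (50.026153564453125, 11.589101791381836), 2.5436859130859375)
start 455 [ 0.5421 -0.2305  0.1005] ((541.6808471679688, -232.33924865722656), (28.49770164489746, 30.025909423828125), 41.36667251586914)
reset 151 [ 0.6499 -0.2265  0.0995] ((652.97265625, -229.6595001220703), (22.672039031982422, 22.588932037353516), 75.76508331298828)
```

View pics/w8.png

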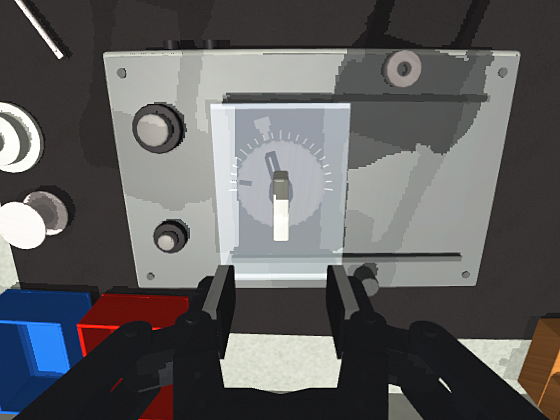

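The guard is shut: the tab is at (0.5926,-0.1164), its original spot. In the picture the START button is at (157,128). I'll move over START with the fingers shut.

Emit:
{"method": "play_rows", "body": {
  "motion": [
    [[-0.06,-0.143,0],[0,0,0]],
    [[-0.121,-0.286,0],[0,0,0]],
    [[-0.121,-0.286,-0.08],[0,0,0]],
    [[-0.121,-0.286,-0.2],[0,0,0]],
    [[-0.121,-0.286,-0.351],[0,0,0]],
    [[-0.121,-0.286,-0.351],[0,0,0]],
    [[-0.121,-0.286,-0.351],[0,0,0]]
  ],
  "gripper": 1.0
}}

```text
time: 18.73
tool_pos: [0.5427, -0.232, 0.1111]
tcp_rot: [-1.191, -1.237, 1.237]
wrist_force: [1.5, 0.4, 1.1]
width: 0.003
```

```bash
python3 - <<'E'
from h import *
im,d,ps=snap("wrist","w9.png"); print(ps[0],bot.read_state()["wrist_force"],bot.read_state()["width"])
E
```

```text
[ 0.54271281 -0.23195639  0.11111682] [-0.65750406 -1.05998632  0.35143278] 0.0015228698474603918
```

View pics/w9.png

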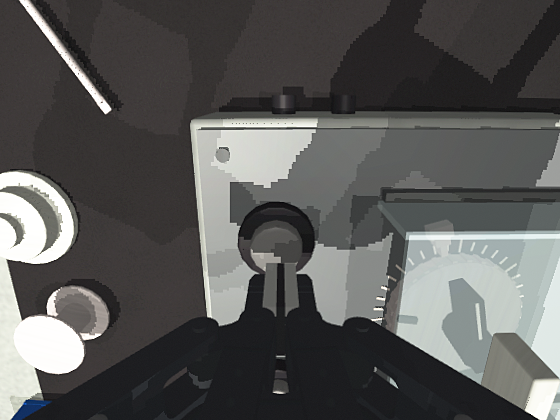

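Emit:
{"method": "play_rows", "body": {
  "motion": [
    [[0,0,-0.04],[0,0,0]],
    [[0,0,-0.08],[0,0,0]],
    [[0,0,-0.0925],[0,0,0]],
    [[0,0,-0.0925],[0,0,0]]
  ]
}}

```text
time: 19.27
tool_pos: [0.543, -0.232, 0.0756]
tcp_rot: [-1.192, -1.237, 1.237]
wrist_force: [-3.4, 1.8, 12.5]
width: -0.002
```

Emit:
{"method": "play_rows", "body": {
  "motion": [
    [[0,0,-0.005],[0,0,0]],
    [[0,0,-0.01],[0,0,0]],
    [[0,0,-0.01],[0,0,0]]
  ]
}}

```text
time: 19.65
tool_pos: [0.5432, -0.2321, 0.0752]
tcp_rot: [-1.192, -1.237, 1.237]
wrist_force: [-12.3, 5.1, 30.4]
width: -0.001
```

```bash
python3 - <<'E'
from h import *
im,d,ps=snap("wrist","w10.png"); print(ps[0],bot.read_state()["wrist_force"])
im,d,_=snap("side","s10.png")
cv2.imwrite("pics/s10z.png",cv2.resize(im[230:330,250:400,::-1],None,fx=5,fy=5,interpolation=cv2.INTER_CUBIC))
E
```

```text
[ 0.54315921 -0.23212546  0.07519123] [-11.17746678   5.71823355  30.26874045]
```

View pics/w10.png

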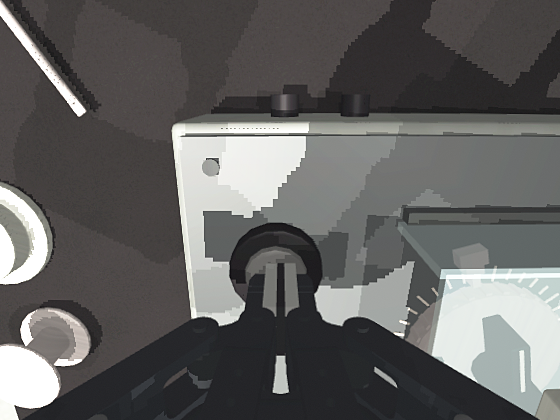

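View pics/s10z.png

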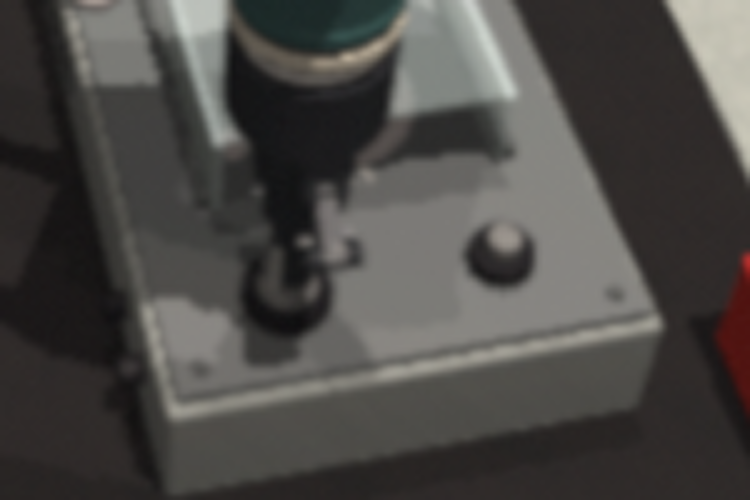

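```bash
python3 - <<'E'
from h import *
ps=(np.array([.54316,-.23213,.07519]),Ro.from_rotvec([-1.192,-1.237,1.237]).as_matrix())
d=np.load("pics/w10.png.npy")
for u,v in [(275,252),(275,256),(264,258),(264,262),(255,262),(275,245),(275,238),(275,230),(245,262),(262,270)]:
    o,e=ray("wrist",u,v,ps); print(u,v,(o+e*d[v,u]).round(4))
E
```

```text
275 252 [ 0.5292 -0.2341  0.0959]
275 256 [ 0.5317 -0.234   0.0949]
264 258 [ 0.5321 -0.239   0.0966]
264 262 [ 0.5348 -0.239   0.0954]
255 262 [ 0.5345 -0.2432  0.0962]
275 245 [ 0.5271 -0.2342  0.0928]
275 238 [ 0.5239 -0.2343  0.092 ]
275 230 [ 0.5205 -0.2344  0.0905]
245 262 [ 0.5368 -0.2482  0.0922]
262 270 [ 0.5383 -0.2398  0.0968]
```

```bash
python3 - <<'E'
from h import *
R=Ro.from_rotvec([-1.192,-1.237,1.237]).as_matrix()
for fn,p,c in (("w9",[.54271,-.23196,.11112],None),("w10",[.54316,-.23213,.07519],None)):
  ps=(np.array(p),R); d=np.load(f"pics/{fn}.png.npy"); im=cv2.imread(f"pics/{fn}.png"); P=[]
  for v in range(190,300):
    for u in range(225,330):
      if d[v,u]<=0: continue
      o,e=ray("wrist",u,v,ps);X=o+e*d[v,u]; P.append([*X,im[v,u].mean()])
  P=np.array(P); r=np.hypot(P[:,0]-.5425,P[:,1]+.232)
  ok=(P[:,2]<.107)&(P[:,0]<.545)
  for a,b in ((0,.01),(.01,.0145),(.0165,.019),(.025,.035)):
    q=P[ok&(r>=a)&(r<b)]
    if len(q): print(fn,a,b,len(q),np.percentile(q[:,2],[10,50,90]).round(4),np.median(q[:,3]))
E
```

```text
w9 0 0.01 625 [0.1016 0.1024 0.1031] 80.66666666666667
w9 0.01 0.0145 749 [0.0938 0.1017 0.1028] 84.66666666666667
w9 0.0165 0.019 434 [0.0915 0.0923 0.0931] 29.666666666666668
w9 0.025 0.035 2004 [0.0795 0.0803 0.0811] 105.66666666666667
w10 0 0.01 250 [0.0953 0.0964 0.1054] 83.66666666666667
w10 0.01 0.0145 1049 [0.0931 0.0958 0.1048] 102.33333333333333
w10 0.0165 0.019 613 [0.0915 0.0923 0.093 ] 36.666666666666664
w10 0.025 0.035 2624 [0.0795 0.0803 0.081 ] 128.66666666666666
```

The cap went down from 0.102 to 0.096 (6 mm) relative to a fixed collar, so it is fully pressed. I'll release it and retreat.

Emit:
{"method": "play_rows", "body": {
  "motion": [
    [[0,0,0.04],[0,0,0]],
    [[0,0,0.12],[0,0,0]],
    [[0,0,0.25],[0,0,0]],
    [[0,0,0.4],[0,0,0]],
    [[0.06,0.1,0.45],[0,0,0]],
    [[0.12,0.28,0.45],[0,0,0]],
    [[0.12,0.28,0.45],[0,0,0]],
    [[0.12,0.28,0.45],[0,0,0]]
  ]
}}

```text
time: 20.75
tool_pos: [0.5902, -0.1191, 0.2488]
tcp_rot: [-1.189, -1.237, 1.239]
wrist_force: [-0.3, -1.1, 1.0]
width: -0.002
```

```bash
python3 - <<'E'
from h import *
im,d,ps=snap("wrist","w11.png"); print(ps[0],bot.read_state()["wrist_force"])
P=[]
for v in range(60,300):
  for u in range(80,340):
    if d[v,u]<=0: continue
    o,e=ray("wrist",u,v,ps);P.append(o+e*d[v,u])
P=np.array(P)
t=P[(abs(P[:,2]-.166)<.004)&(abs(P[:,0]-.592)<.05)&(abs(P[:,1]+.116)<.03)]
print("tab",cv2.minAreaRect(t[:,:2].astype(np.float32)*1000))
for n,c in (("start",(.5425,-.232)),("reset",(.65,-.23))):
  q=P[np.hypot(P[:,0]-c[0],P[:,1]-c[1])<.008]; print(n,np.median(q[:,2]))
for l in ["bearing","socket","spool","gearcase","ring_rib","marker_tip","knob_nose"]:
    for q in cams.mark_of("wrist",l)[:1]: print(l,c2w("wrist",q["xyz"],ps).round(4),round(q["conf"],2))
snap("top","t11.png")
E
```

```text
[ 0.59024002 -0.119068    0.24878397] [-0.28175308 -0.36514907  0.87052386]
tab ((592.3101196289062, -116.38365936279297), (49.444149017333984, 11.566057205200195), 2.7854502201080322)
start 0.10225813619797541
reset 0.10182694131192019
bearing [ 0.4802 -0.0122  0.0793] 0.84
socket [ 0.6912 -0.0204  0.0756] 0.59
spool [ 0.6632 -0.4179 -0.0009] 0.93
gearcase [ 0.5638 -0.4421  0.0037] 0.83
ring_rib [ 0.6636 -0.4193  0.    ] 0.16
```

View pics/w11.png

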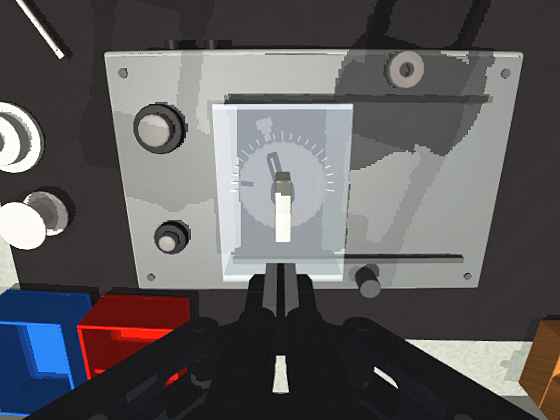

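View pics/t11.png

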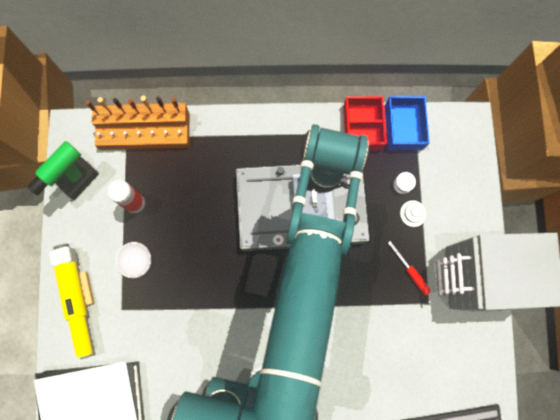

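The guard is shut, with the tab at (283,205). The knob points at the marker at (264,127), the START button is back up (0.102 as before), and the arm is clear. Handing in.

```bash
python3 -c "
from workcell import bot
print(bot.finish_job())"
```

```text
the job is handed in; nothing more can be done
None
```

I did all the steps in order and handed the job in at about 21 s on the robot's clock. The hand-in gave no verdict, so the results below are from my own checks.

- **Guard opened:** it moved about 126 mm, and a wrist picture showed it clear of the dial.
- **Knob turned:** I gripped only the inner knob. Depth data with the guard open put it at 198.3° and the marker at 198.4°. The ring's rib looked unmoved in the picture; the network's reading of it shifted about 2 mm, within its 4 mm error.
- **Guard shut:** the tab came back to within about 1 mm of where it started.
- **START pressed:** the cap went down 6 mm to a hard stop, at about 30 N on the wrist, and sprang back to its original height.
- **Everything else:** the smaller button was up and not touched. The bearing, socket, spool and gearcase re-measured within about 10 mm of where they started. I only checked the spray can, dish and screwdriver by eye in the top picture, and they looked unmoved.
- **Arm:** at hand-in it was stopped above the console, touching nothing.

**What went wrong:** my first try at gripping the tab closed on top of it, pressing with about 6 N. The depth pictures showed the finger ends 20–26 mm behind the reported TCP, not at it as the description says. I lowered the later moves to allow for that, and they worked. In my last check, the network didn't find the knob or marker under the clear guard and placed the rib on the spool with low confidence. For the final knob and ring positions I relied on the picture and the earlier measurements.

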